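# Set the length stop of a cord-measuring jig

## Task

Slide the plywood stop board along the rails of the measuring jig, pushing it with a fingertip towards its blue fence, until it drops into its locating notches and sits flush between the wooden guides. Then push the red hold-down latch round with a fingertip until it lies fully across the board. Only push these parts, never lift them, and leave everything else on the bench where it stands.

Things in the scene. Friction and masses are not known exactly. Their poses are not given: they have to be found in the camera images.
- jig: Fixed measuring jig: grey base 240 x 440 x 12 mm, origin under its centre on the table. Board slides along its +y. Aluminium tracks along y at x = 36 to 64 mm each side, tops 30 mm above the table; between them (x -36 to 36 mm) lies the open base, 12 mm high. Wooden guides at x = 66 to 78 mm each side, 420 mm long, tops at 43 mm.
- seat (a point): Point on the jig, x = 0, y = 60, z = 22 mm: the board's origin lies here when its feet are in the notches (3 mm play each way along y, 2 mm across). Axes as the jig's. Each notch is 24 mm long, 8 mm deep, orange-floored, square-walled: outer tracks at jig y = 105 mm (leading feet), inner tracks at y = 15 mm (trailing feet).
- stop_board: Loose plywood stop board, 0.35 to 0.7 kg: plate 128 (x) x 120 (y) x 12 mm on four black feet 9 mm tall, 18 mm long; origin at its centre, level with the soles. Axes as the jig's. Starts 50 to 130 mm short of the seat, origin 30 mm above the table, plate top at 51 mm; seated 22 mm, plate flush with the guides. Blue fence 6 mm thick, 20 mm tall on its +y edge.
- push_edge (a point): Centre of the board's trailing vertical face (looks to -y; 128 wide, 12 mm tall; 15 mm above the board's origin): push here. Sliding takes about 2 to 6 N; after the drop the notch walls stop the board dead, so push slowly and stop when the force rises. A fingertip pressing on the face can hold that end up by friction until drawn back.
- latch (a joint): Angle of the red latch about its vertical pivot, rad. 0: arm along jig +y, beside the guide (starts at -0.45 to 0.15); grows clockwise from above to its stop at 1.57: arm along jig +x, fully across the board. Arm 16 mm wide, to 62 mm from the pivot, 46 to 54 mm above the table; a board still up on the tracks blocks it. Stays where left; about 1 N at the post.
- latch_pivot (a point): Point fixed on the jig: the latch's vertical pivot axis, at jig x = -98 mm, y = 50 mm, height 46 mm. Axes as the jig's.
- latch_post (a point): Middle of the upright red round post on the latch arm, 55 mm from the pivot, 12 mm diameter, standing from 54 to 82 mm above the table (this point at 68 mm): push it sideways.
- bottle: Bystander, leave alone: olive-green drinks bottle with black cap, 68 mm diameter, 190 mm tall, standing; origin under its centre.
- spool: Bystander: empty cardboard spool standing on a flange, 100 mm diameter, 120 mm tall; origin under its centre.
- ruler: Bystander: aluminium ruler lying flat, 30 x 300 x 4 mm, long along its y; origin under its centre.
- cap: Bystander: flat black round lens cap, 68 mm diameter, 12 mm thick; origin under its centre.
- charger: Bystander: small black charger box 45 x 60 x 18 mm; origin under its centre.
- tin: Bystander: small yellow-labelled tin, 28 mm diameter, 40 mm tall, standing on the jig's base beside the far guide (jig x = 100 mm); origin under its centre.
Not all that is in view belongs to the job. Of the things that look like the stop_board, the largest one is meant.

How it is judged:
By the outcome, as a careful person would: the job done as asked, in the order asked, and still so for the second after the job is handed in, with the robot touching nothing.
It also fails if it takes over 59 s, if anything falls off the work surface, if the arm or the gripper's body presses on something with over 40 N, if the wrist force passes 120 N, or if a joint passes its speed limit or range.

## Robot

A 6-joint arm with a two-finger parallel gripper is mounted at the origin on the work surface. World frame = base frame: x ahead of the robot, y to its left, z up, the work surface at z = 0. Lengths are in m, angles in rad, forces in N, time in s.
With the tool pointing down it reaches from about 0.3 to 0.875 m from the base axis. Payload 6.4 kg.
Tool frame: the origin (TCP) lies at the centre of the arm's flange, where the gripper is bolted on; the fingertips stand 173 mm ahead of it and the grasp point (between the pads) lies 155 mm ahead of it; z points along the fingers, x is the direction in which the jaws open and shut, and the axes are right-handed (so a half turn about z gives the same grasp; the last joint's range is limited). The gripper opens to 85 mm and grips with 20 to 120 N. Pads are 22 mm wide; open, the fingers measure 114 mm over their backs; the gripper's body (76 mm by 85 mm) begins 54 mm behind the grasp point. The pads swing forward as they close: fully open they stand 13 mm farther back than shut.
Start: joints at [1.062, 0.181, 1.607, -0, 1.354, -0.206], TCP at [0.171, 0.549, 0.405] pointing down, gripper open.
Joint ranges: [-2.99, 2.99], [-0.89, 2.07], [0.3, 2.58], [-1.14, 4.28], [0, 2.63], [-3.12, 3.12]. Speed limits (rad/s): [2.57, 2.57, 3.01, 3.14, 3.14, 3.14].

## Interface

Orientations are given as a unit quaternion [w, x, y, z].
In Python, from bench import ctrl gives the robot as it stands. The module is installed in compiled form; this text tells all that it offers.
- The arm moves only by the tool move_arm, never from a script. Its argument "moves" is a list of rows, each an object of numbers: "gripper": the opening in per cent of the stroke, from 0 (shut) to 100 (fully open); "x", "y", "z": the shift along the tool's x, y, z in cm; "roll": the turn about the tool's z in degrees. In form: [{"gripper": .., "x": .., "y": .., "z": .., "roll": ..}, ...]. A call has 1 to 5 rows; each row shifts and turns the commanded pose from where the row before left it, along the tool's axes as they then stand; what a row does not reach is not made up. A row lasts 1/8 s, in which the tool goes at most 62.5 mm and 10.7 degrees, less where a joint would pass 70% of its speed; a pose out of reach is approached as far as the arm can. A call is refused whole if a number of a shift passes 6.25 or a number of a turn 10.7, either way. A call with a gripper value outside its range is refused whole. The fingers move at their own pace and stop on an object; the grip force is fixed at half the most. Time passes only in rows, so rows that do not move let the fingers close. It gives the time, the measured TCP pose, the force and the opening at its end, in the units of the state.
- ctrl.get_obs(): the state, without advancing time (a new reading comes with each control period).
- ctrl.camera(name): name is "scene" or "top" or "wrist"; returns a dict with "img" (480x640x3 uint8, red, green, blue), "fx", "fy", "cx", "cy" (pixels), "world_from_camera" (4x4, takes a point from camera to world coordinates); the wrist camera has in their place "tool_from_camera" (4x4, takes a point from camera to tool coordinates, whose origin is the TCP and whose axes are the tool frame's). Camera axes: x right, y up, looking along -z (the intrinsics and any distortion apply to the point x, -y, -z); pixel columns grow to the right and rows downward; lengths in m; the calibration is good to about 2 mm. A picture is of the moment at which its call begins: read the wrist's pose just before it. There is no depth.
- ctrl.hand_in(): hands the job in, once; it reports no verdict.
The state is a dict: "time_s": time; "q": joint angles; "dq": joint speeds; "joint_efforts": joint torques, N m; "eef_pos": TCP position; "eef_rot": TCP orientation; "wrist_force": force on the tool from outside, world axes, zero at the start; "torque": the same for the moment, N m; "opening": opening from 0.0 (shut) to 1.0 (fully open).
Only numpy, scipy, OpenCV 4.12 (cv2) and the standard library are available. Lean on these libraries where they do the work, as an engineer would, in place of code of your own. Each camera call takes 0.05 s, during which the arm holds its last target. There are 200 camera calls.

## Working session

There is one attempt and no reset: what is moved stays moved. The work goes in short steps, Python scripts to look and compute and a tool call to move; the robot and the scene stay as the last step left them, time stands still between calls to the robot, and variables do not carry over. Pictures are saved under pics/ and viewed, about 8 in all and at most 12, crops included, and the job is handed in when it is done.

Besides the shell and the picture viewer there is one more tool, called after ">>>" by a JSON object that holds its "name" and its "arguments". move_arm: Moves the arm, as the interface text tells. Its arguments: {"type":"object","properties":{"moves":{"type":"array","items":{"type":"object","properties":{"gripper":{"type":"number"},"x":{"type":"number"},"y":{"type":"number"},"z":{"type":"number"},"roll":{"type":"number"}}}}},"required":["moves"]}

```bash
mkdir -p pics
cat > h.py <<'E'
import numpy as np, cv2
from bench import ctrl
def snap(n,f):
    o=ctrl.get_obs(); c=ctrl.camera(n); cv2.imwrite('pics/'+f,c['img'][:,:,::-1]); c['obs']=o
    np.save('pics/'+f+'.npy',c,allow_pickle=True); return c
E
python3 - <<'E'
from h import *
for n in ('top','scene'):
    c=snap(n,n+'1.png'); print({k:v for k,v in c.items() if k not in('img','obs')})
o=ctrl.get_obs(); print(o)
E
```

```text
{'fx': 540.5112398613047, 'fy': 540.5112398613047, 'cx': 319.6545134977838, 'cy': 253.8959442466187, 'world_from_camera': array([[-0.00807613,  0.98478721, -0.17357685,  0.34023633],
       [-0.99995612, -0.00712934,  0.00607737, -0.01871781],
       [ 0.00474742,  0.17361831,  0.98480158,  1.2032745 ],
       [ 0.        ,  0.        ,  0.        ,  1.        ]])}
{'fx': 433.41697496578405, 'fy': 433.41697496578405, 'cx': 312.20113433273565, 'cy': 245.49843524218065, 'world_from_camera': array([[-0.20915185, -0.62762216,  0.74989728,  1.25869154],
       [ 0.97785535, -0.12844906,  0.16522634,  0.16863735],
       [-0.00737611,  0.76784847,  0.64058905,  0.68472034],
       [ 0.        ,  0.        ,  0.        ,  1.        ]])}
{'time_s': 0.1, 'q': array([ 1.06168953e+00,  1.81465070e-01,  1.60789744e+00, -7.44265040e-06,
        1.35379748e+00, -2.06292237e-01]), 'dq': array([ 0.00022033, -0.00233273, -0.00421584, -0.00081533, -0.00014817,
        0.00011924]), 'joint_efforts': array([ 6.68732355e-04, -4.45881629e+01, -3.52240241e+01, -2.88469282e-04,
        4.08073174e-03, -4.96433461e-05]), 'eef_pos': array([0.17133794, 0.54864425, 0.40388008]), 'eef_rot': array([ 3.28353104e-04,  8.05669146e-01,  5.92365269e-01, -7.11567702e-04]), 'wrist_force': array([ 0.23204312, -0.63108451, -0.08563615]), 'torque': array([-0.0140095 , -0.01925243,  0.02062375]), 'opening': 0.9961877362409398}
```

View pics/top1.png

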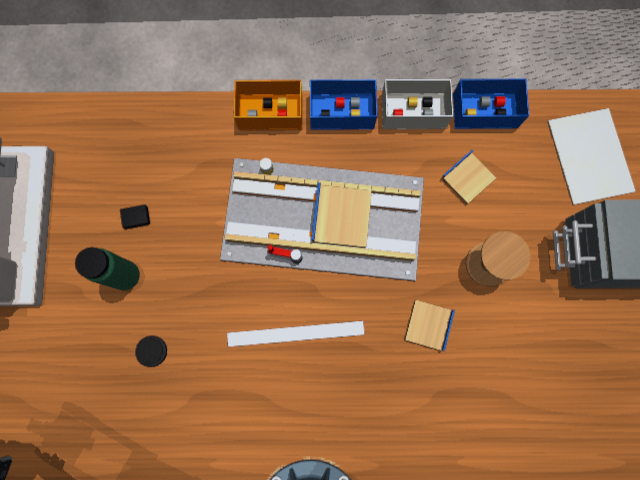

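View pics/scene1.png

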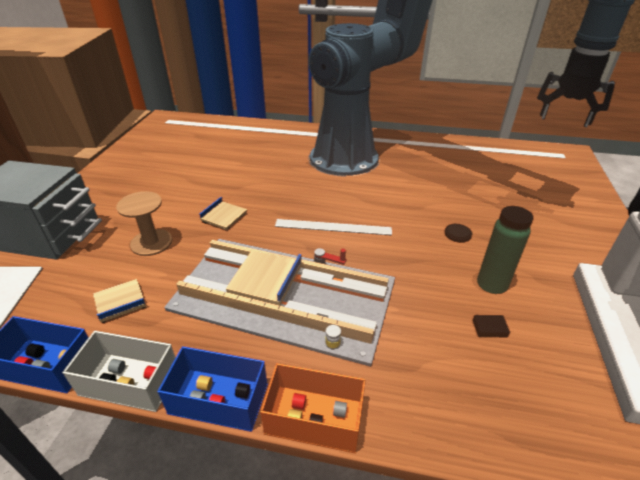

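Run:
```python
import cv2
i=cv2.imread('pics/top1.png')[148:292,212:432]
cv2.imwrite('pics/crop1.png',cv2.resize(i,None,fx=3.6,fy=3.6,interpolation=cv2.INTER_CUBIC))
```

```text
(no output)
```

View pics/crop1.png

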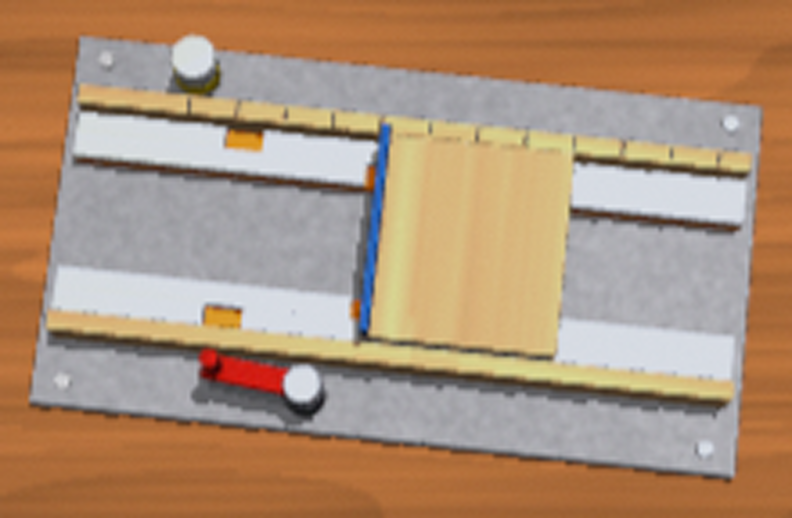

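The crop shows the jig, board and latch clearly. The jig corners are at crop px (80,37), (762,106), (735,478), (31,403). The board's trailing corners are at (575,137) and (556,357), the post is at (208,358) and the tin is behind the far guide.

```bash
cat >> h.py <<'E'
def ray(c,px,z,T=None):
    T=c['world_from_camera'] if T is None else T
    px=np.atleast_2d(px).astype(float)
    d=np.c_[(px[:,0]-c['cx'])/c['fx'],-(px[:,1]-c['cy'])/c['fy'],-np.ones(len(px))]@T[:3,:3].T
    o=T[:3,3]; return o+d*((np.asarray(z)-o[2])/d[:,2])[:,None]
def fit(J,W):
    J=np.array(J);W=np.array(W)[:,:2]; a=J-J.mean(0); b=W-W.mean(0)
    t=np.arctan2((a[:,0]*b[:,1]-a[:,1]*b[:,0]).sum(),(a*b).sum())
    R=np.array([[np.cos(t),-np.sin(t)],[np.sin(t),np.cos(t)]]); o=W.mean(0)-R@J.mean(0)
    return t,R,o,W-(J@R.T+o)
E
python3 - <<'E'
from h import *
c=np.load('pics/top1.png.npy',allow_pickle=True).item()
f=lambda p:(np.array(p)+.5)/3.6+[212,148]-.5
W=ray(c,f([(80,37),(762,106),(735,478),(31,403)]),[.012]*4)
t,R,o,r=fit([(.12,.22),(.12,-.22),(-.12,-.22),(-.12,.22)],W)
print(t,o,r)
P=ray(c,f([(575,137),(556,357),(208,358),(303,383),(390,125),(360,338),(244,139),(222,317)]),[.051,.051,.082,.06,.071,.071,.022,.022])
print((P[:,:2]-o)@R)
np.savez('jig.npz',t=t,R=R,o=o)
for q in [(0,-.2),(0,.06),(-.098,.05)]: print(R@q+o)
E
```

```text
-0.11229510766960665 [ 0.63302134 -0.03468023] [[-3.02492143e-04 -3.22777895e-04]
 [ 7.54013054e-05  1.07139732e-03]
 [-2.65172267e-04  7.42908532e-04]
 [ 4.92263105e-04 -1.49152796e-03]]
[[ 0.07445805 -0.09919781]
 [-0.06400563 -0.09985492]
 [-0.09216635  0.10527174]
 [-0.0973556   0.04952105]
 [ 0.06378405  0.01424263]
 [-0.06875349  0.0182871 ]
 [ 0.06038237  0.10612487]
 [-0.054844    0.10629078]]
[ 0.61060949 -0.23342053]
[0.6397449  0.02494186]
[0.54124155 0.02598665]
```

```bash
cat >> h.py <<'E'
from scipy.spatial.transform import Rotation as Ro
def go(jx,jy,tz):
    "shift (tool cm) and roll (deg) from the present pose to tip at jig (jx,jy) m, height tz, tool x along jig y"
    j=np.load('jig.npz'); o=ctrl.get_obs(); q=o['eef_rot']; R=Ro.from_quat([q[1],q[2],q[3],q[0]]).as_matrix()
    tip=o['eef_pos']+R[:,2]*.173; p=j['R']@[jx,jy]+j['o']
    d=R.T@(np.array([p[0],p[1],tz])-tip)*100
    jxw=R.T@np.r_[j['R'][:,1],0]; roll=np.degrees(np.arctan2(jxw[1],jxw[0]))
    tj=(tip[:2]-j['o'])@j['R']
    print('t',o['time_s'],'tip jig',tj.round(4),'z',tip[2].round(4),'F jig',(o['wrist_force'][:2]@j['R']).round(1),o['wrist_force'][2].round(1),'| shift cm',d.round(2),'roll',roll.round(2),'zaxis',R[:,2].round(3))
E
python3 -c "
from h import *
go(0,-.16,.23)"
```

```text
t 0.1 tip jig [-0.5242  0.5277] z 0.2309 F jig [ 0.3 -0.6] -0.1 | shift cm [-57.59  64.5    0.16] roll -10.92 zaxis [-0.001 -0.001 -1.   ]
```

>>> {"name": "move_arm", "arguments": {"moves": [{"gripper": 0, "roll": -5.46}, {"gripper": 0, "roll": -5.46}, {"gripper": 0, "x": -4, "y": 3}, {"gripper": 0, "x": -4.5, "y": 3.5}, {"gripper": 0, "x": -4.5, "y": 3.5}]}}

```text
validation failed for argument at $.mo...
```

>>> {"name": "move_arm", "arguments": {"moves": [{"gripper": 0, "x": -4.5, "y": 3.5}, {"gripper": 0, "x": -4.5, "y": 3.5}, {"gripper": 0, "x": -4.5, "y": 3.5}, {"gripper": 0, "x": -4.5, "y": 3.5}, {"gripper": 0, "x": -4.5, "y": 3.5}]}}

```text
validation failed for argument at $.mo...
```

```bash
python3 -c "
from h import *
go(0,-.16,.23)"
```

```text
t 0.1 tip jig [-0.5242  0.5277] z 0.2309 F jig [ 0.3 -0.6] -0.1 | shift cm [-57.59  64.5    0.16] roll -10.92 zaxis [-0.001 -0.001 -1.   ]
```

>>> {"name": "move_arm", "arguments": {"moves": [{"gripper": 0, "x": 0, "y": 0, "z": 0, "roll": -5.46}, {"gripper": 0, "x": 0, "y": 0, "z": 0, "roll": -5.46}, {"gripper": 0, "x": -4, "y": 3, "z": 0, "roll": 0}, {"gripper": 0, "x": -4.5, "y": 3.5, "z": 0, "roll": 0}, {"gripper": 0, "x": -4.5, "y": 3.5, "z": 0, "roll": 0}]}}

```text
time_s: 0.72
eef_pos: [0.2566, 0.407, 0.4043]
eef_rot: [0.0, 0.745, 0.667, -0.0]
wrist_force: [1.9, 0.8, 0.9]
opening: 0.004
```

>>> {"name": "move_arm", "arguments": {"moves": [{"gripper": 0, "x": -4.5, "y": 3.5, "z": 0, "roll": 0}, {"gripper": 0, "x": -4.5, "y": 3.5, "z": 0, "roll": 0}, {"gripper": 0, "x": -4.5, "y": 3.5, "z": 0, "roll": 0}, {"gripper": 0, "x": -4.5, "y": 3.5, "z": 0, "roll": 0}, {"gripper": 0, "x": -4.5, "y": 3.5, "z": 0, "roll": 0}]}}

```text
time_s: 1.35
eef_pos: [0.4054, 0.1636, 0.4046]
eef_rot: [-0.0, 0.746, 0.666, 0.0]
wrist_force: [0.1, 0.2, 0.5]
opening: 0.001
```

>>> {"name": "move_arm", "arguments": {"moves": [{"gripper": 0, "x": -4.5, "y": 3.5, "z": 0, "roll": 0}, {"gripper": 0, "x": -4.5, "y": 3.5, "z": 0, "roll": 0}, {"gripper": 0, "x": -4.5, "y": 3.5, "z": 0, "roll": 0}, {"gripper": 0, "x": -4.5, "y": 3.5, "z": 0, "roll": 0}, {"gripper": 0, "x": 0, "y": 0, "z": 0, "roll": 0}]}}

```text
time_s: 1.98
eef_pos: [0.5251, -0.0325, 0.4041]
eef_rot: [-0.0, 0.747, 0.665, -0.0]
wrist_force: [-0.3, 0.7, 0.5]
opening: -0.005
```

```bash
python3 -c "
from h import *
go(0,-.16,.033)"
```

```text
t 1.975 tip jig [-0.1076 -0.01  ] z 0.2311 F jig [-0.4  0.7] 0.5 | shift cm [-14.94  10.84  19.81] roll -0.26 zaxis [-0.001 -0.    -1.   ]
```

>>> {"name": "move_arm", "arguments": {"moves": [{"gripper": 0, "x": -4, "y": 2.7, "z": 0, "roll": 0}, {"gripper": 0, "x": -4, "y": 2.7, "z": 0, "roll": 0}, {"gripper": 0, "x": -4, "y": 2.7, "z": 0, "roll": 0}, {"gripper": 0, "x": -2.9, "y": 2.7, "z": 2, "roll": -0.26}, {"gripper": 0, "x": 0, "y": 0, "z": 5, "roll": 0}]}}

```text
time_s: 2.6
eef_pos: [0.6162, -0.1912, 0.3365]
eef_rot: [0.003, 0.745, 0.667, 0.001]
wrist_force: [0.1, -0.0, -1.3]
opening: 0.001
```

>>> {"name": "move_arm", "arguments": {"moves": [{"gripper": 0, "x": 0, "y": 0, "z": 5, "roll": 0}, {"gripper": 0, "x": 0, "y": 0, "z": 0, "roll": 0}]}}

```text
time_s: 2.85
eef_pos: [0.6124, -0.1873, 0.2796]
eef_rot: [-0.005, 0.744, 0.668, -0.002]
wrist_force: [-0.4, -0.0, 0.2]
opening: -0.001
```

```bash
python3 -c "
from h import *
go(0,-.16,.033)
c=snap('wrist','w1.png'); print(c['tool_from_camera'],c['fx'])"
```

```text
t 2.85 tip jig [-0.0051 -0.1533] z 0.1066 F jig [-0.4 -0.1] 0.2 | shift cm [-0.7   0.59  7.35] roll 0.3 zaxis [-0.01   0.005 -1.   ]
[[ 9.99999143e-01 -1.30298378e-03  1.24439996e-04  7.52253543e-04]
 [-1.22200699e-03 -9.63439655e-01 -2.67922636e-01 -6.72272909e-02]
 [ 4.68989275e-04  2.67922254e-01 -9.63440421e-01  3.21469508e-02]
 [ 0.00000000e+00  0.00000000e+00  0.00000000e+00  1.00000000e+00]] 350.1567057668551
```

View pics/w1.png

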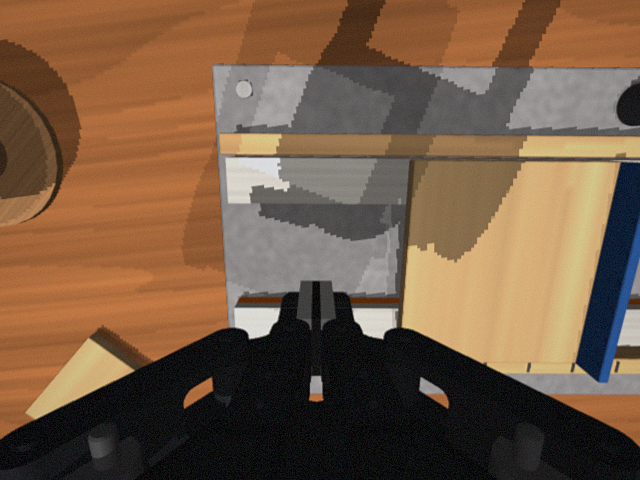

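>>> {"name": "move_arm", "arguments": {"moves": [{"gripper": 0, "x": 0, "y": 0.5, "z": 3.5, "roll": 0}, {"gripper": 0, "x": 0, "y": 0, "z": 2.5, "roll": 0}, {"gripper": 0, "x": 0, "y": 0, "z": 1.3, "roll": 0}, {"gripper": 0, "x": 1, "y": 0, "z": 0, "roll": 0}, {"gripper": 0, "x": 1, "y": 0, "z": 0, "roll": 0}]}}

```text
time_s: 3.52
eef_pos: [0.6225, -0.1695, 0.2137]
eef_rot: [0.001, 0.744, 0.668, 0.001]
wrist_force: [0.1, 0.6, 0.1]
opening: 0.0
```

```bash
python3 -c "
from h import *
go(0,-.11,.033)"
```

```text
t 3.525 tip jig [ 0.0052 -0.1353] z 0.0407 F jig [-0.   0.6] 0.1 | shift cm [ 2.53 -0.51  0.77] roll 0.27 zaxis [ 0.003 -0.001 -1.   ]
```

>>> {"name": "move_arm", "arguments": {"moves": [{"gripper": 0, "x": 0.5, "y": -0.2, "z": 0.3, "roll": 0.1}, {"gripper": 0, "x": 0.5, "y": -0.2, "z": 0.3, "roll": 0.1}, {"gripper": 0, "x": 0.3, "y": 0, "z": 0, "roll": 0}, {"gripper": 0, "x": 0.3, "y": 0, "z": 0, "roll": 0}, {"gripper": 0, "x": 0.3, "y": 0, "z": 0, "roll": 0}]}}

```text
time_s: 4.15
eef_pos: [0.6199, -0.1507, 0.2058]
eef_rot: [0.0, 0.745, 0.667, -0.0]
wrist_force: [0.2, 0.2, -0.7]
opening: -0.002
```

```bash
python3 -c "
from h import *
go(0,-.11,.033)"
```

```text
t 4.15 tip jig [-0.     -0.1168] z 0.0328 F jig [0.2 0.2] -0.7 | shift cm [ 0.68  0.01 -0.02] roll 0.05 zaxis [ 0. -0. -1.]
```

>>> {"name": "move_arm", "arguments": {"moves": [{"gripper": 0, "x": 0.4, "y": 0, "z": 0, "roll": 0}, {"gripper": 0, "x": 0.4, "y": 0, "z": 0, "roll": 0}, {"gripper": 0, "x": 0.4, "y": 0, "z": 0, "roll": 0}, {"gripper": 0, "x": 0.4, "y": 0, "z": 0, "roll": 0}, {"gripper": 0, "x": 0.4, "y": 0, "z": 0, "roll": 0}]}}

```text
time_s: 4.78
eef_pos: [0.6221, -0.1307, 0.2057]
eef_rot: [0.0, 0.745, 0.667, -0.0]
wrist_force: [-0.4, -2.8, -0.6]
opening: 0.001
```

```bash
python3 -c "
from h import *
go(0,-.01,.033)"
```

```text
t 4.775 tip jig [-0.0001 -0.0967] z 0.0327 F jig [-0.  -2.9] -0.6 | shift cm [ 8.67  0.02 -0.03] roll 0.07 zaxis [ 0. -0. -1.]
```

>>> {"name": "move_arm", "arguments": {"moves": [{"gripper": 0, "x": 0.5, "y": 0, "z": 0, "roll": 0}, {"gripper": 0, "x": 0.5, "y": 0, "z": 0, "roll": 0}, {"gripper": 0, "x": 0.5, "y": 0, "z": 0, "roll": 0}, {"gripper": 0, "x": 0.5, "y": 0, "z": 0, "roll": 0}, {"gripper": 0, "x": 0.5, "y": 0, "z": 0, "roll": 0}]}}

```text
time_s: 5.4
eef_pos: [0.6248, -0.1057, 0.2057]
eef_rot: [0.0, 0.745, 0.667, -0.0]
wrist_force: [0.1, -2.7, -0.6]
opening: 0.003
```

>>> {"name": "move_arm", "arguments": {"moves": [{"gripper": 0, "x": 0.5, "y": 0, "z": 0, "roll": 0}, {"gripper": 0, "x": 0.5, "y": 0, "z": 0, "roll": 0}, {"gripper": 0, "x": 0.5, "y": 0, "z": 0, "roll": 0}, {"gripper": 0, "x": 0.5, "y": 0, "z": 0, "roll": 0}, {"gripper": 0, "x": 0.5, "y": 0, "z": 0, "roll": 0}]}}

```text
time_s: 6.02
eef_pos: [0.6276, -0.0809, 0.2057]
eef_rot: [0.0, 0.745, 0.667, -0.0]
wrist_force: [-0.2, -2.0, 0.2]
opening: 0.002
```

```bash
python3 -c "
from h import *
go(0,-.01,.033)
c=snap('wrist','w2.png'); c=snap('top','top2.png')
a=cv2.imread('pics/w2.png');b=cv2.resize(cv2.imread('pics/top2.png')[148:292,212:432],None,fx=2.2,fy=2.2)
b=cv2.copyMakeBorder(b,0,max(0,360-b.shape[0]),0,0,0)[:360]
a=cv2.resize(a,(316,237)); a=cv2.copyMakeBorder(a,0,360-237,0,0,cv2.BORDER_CONSTANT)
cv2.imwrite('pics/v2.png',np.hstack([a,b])[:,:800])"
```

```text
t 6.025 tip jig [-0.0002 -0.0465] z 0.0327 F jig [-0. -2.] 0.2 | shift cm [ 3.65  0.02 -0.03] roll 0.07 zaxis [ 0. -0. -1.]
```

View pics/v2.png

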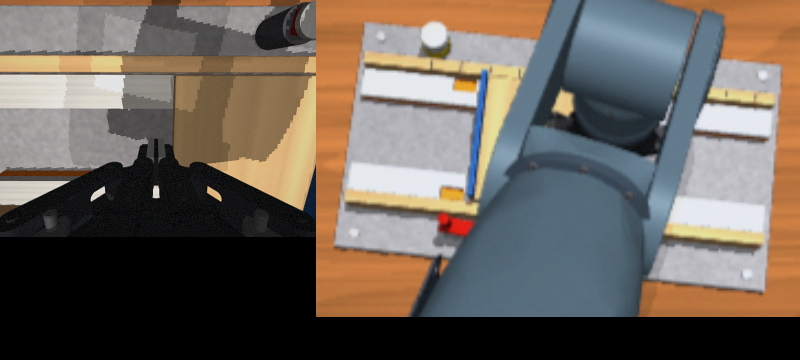

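The picture shows the board square and advancing, with its fence nearing the outer notches. Continuing.

>>> {"name": "move_arm", "arguments": {"moves": [{"gripper": 0, "x": 0.5, "y": 0, "z": 0, "roll": 0}, {"gripper": 0, "x": 0.5, "y": 0, "z": 0, "roll": 0}, {"gripper": 0, "x": 0.5, "y": 0, "z": 0, "roll": 0}, {"gripper": 0, "x": 0.5, "y": 0, "z": 0, "roll": 0}, {"gripper": 0, "x": 0.4, "y": 0, "z": 0, "roll": 0}]}}

```text
time_s: 6.75
eef_pos: [0.6302, -0.0569, 0.2057]
eef_rot: [-0.0, 0.745, 0.667, -0.0]
wrist_force: [0.3, -2.2, 0.2]
opening: -0.003
```

>>> {"name": "move_arm", "arguments": {"moves": [{"gripper": 0, "x": 0.2, "y": 0, "z": 0, "roll": 0}, {"gripper": 0, "x": 0.2, "y": 0, "z": 0, "roll": 0}, {"gripper": 0, "x": 0.2, "y": 0, "z": 0, "roll": 0}, {"gripper": 0, "x": 0.2, "y": 0, "z": 0, "roll": 0}]}}

```text
time_s: 7.25
eef_pos: [0.6311, -0.0491, 0.2056]
eef_rot: [-0.0, 0.745, 0.667, 0.0]
wrist_force: [0.1, -0.0, -0.1]
opening: 0.001
```

```bash
python3 -c "
from h import *
go(0,-.01,.033)"
```

```text
t 7.25 tip jig [-0.0003 -0.0145] z 0.0326 F jig [ 0.1 -0. ] -0.1 | shift cm [ 0.45  0.03 -0.04] roll 0.05 zaxis [-0.     0.001 -1.   ]
```

```bash
python3 -c "
from h import *
snap('wrist','w3.png'); snap('scene','s3.png')
a=cv2.resize(cv2.imread('pics/w3.png'),(400,300)); b=cv2.resize(cv2.imread('pics/s3.png')[220:370,160:400],(400,250)); 
b=cv2.copyMakeBorder(b,0,50,0,0,cv2.BORDER_CONSTANT)
cv2.imwrite('pics/v3.png',np.hstack([a,b]))"
```

```text
(no output)
```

View pics/v3.png

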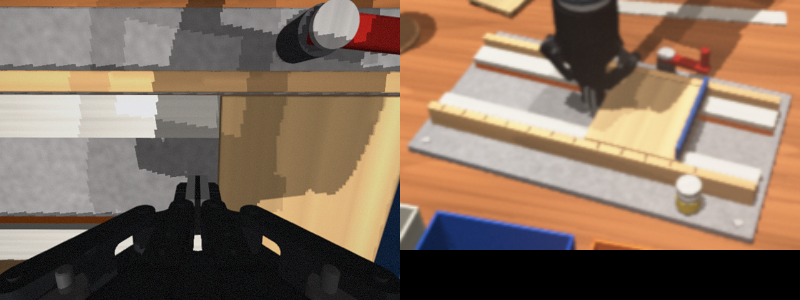

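>>> {"name": "move_arm", "arguments": {"moves": [{"gripper": 0, "x": -1.5, "y": 0, "z": 0, "roll": 0}, {"gripper": 0, "x": -1.5, "y": 0, "z": 0, "roll": 0}, {"gripper": 0, "x": 0, "y": 0, "z": -4, "roll": 0}, {"gripper": 0, "x": 0, "y": 0, "z": -6, "roll": 0}, {"gripper": 0, "x": 2, "y": -5, "z": -2, "roll": 0}]}}

```text
time_s: 7.98
eef_pos: [0.5829, -0.0567, 0.3311]
eef_rot: [0.005, 0.746, 0.666, 0.003]
wrist_force: [-0.5, 0.0, 0.8]
opening: -0.004
```

>>> {"name": "move_arm", "arguments": {"moves": [{"gripper": 0, "x": 3, "y": -5, "z": 0, "roll": 0}, {"gripper": 0, "x": 4.5, "y": -3, "z": 0, "roll": 0}, {"gripper": 0, "x": 4.5, "y": 0, "z": 0, "roll": 0}, {"gripper": 0, "x": 0, "y": 0, "z": 0, "roll": 0}, {"gripper": 0, "x": 0, "y": 0, "z": 0, "roll": 0}]}}

```text
time_s: 8.6
eef_pos: [0.5143, 0.0735, 0.3258]
eef_rot: [0.0, 0.745, 0.667, -0.0]
wrist_force: [-1.0, 0.1, 0.4]
opening: -0.0
```

```bash
python3 -c "
from h import *
go(-.125,.105,.062)
snap('wrist','w4.png'); snap('scene','s4.png');snap('top','t4.png')
a=cv2.resize(cv2.imread('pics/w4.png'),(400,300)); b=cv2.resize(cv2.imread('pics/s4.png')[230:360,160:400],(400,300),interpolation=cv2.INTER_CUBIC); t=cv2.resize(cv2.imread('pics/t4.png')[148:292,212:432],(400,262))
w=np.zeros((600,800,3),np.uint8);w[:300,:400]=a;w[:300,400:]=b;w[300:562,:400]=t
cv2.imwrite('pics/v4.png',w)"
```

```text
t 8.6 tip jig [-0.13    0.0942] z 0.1528 F jig [-1.  0.] 0.4 | shift cm [1.09 0.5  9.08] roll 0.06 zaxis [ 0. -0. -1.]
```

View pics/v4.png

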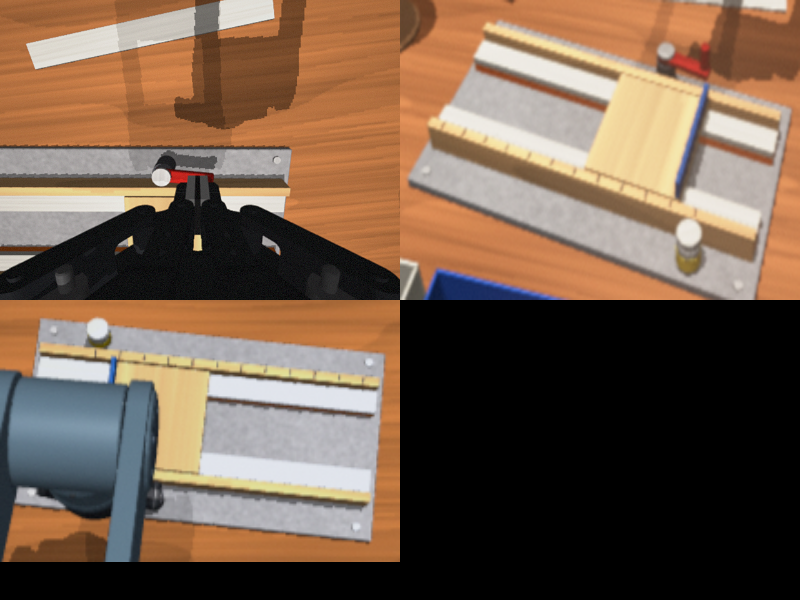

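Run:
```python
from h import *
c=np.load('pics/t4.png.npy',allow_pickle=True).item(); j=np.load('jig.npz')
p=np.array([(210,373-300),(199,473-300)])/1.818+[212,148]
for z in(.043,.051): print(z,((ray(c,p,[z]*2)[:,:2]-j['o'])@j['R']).round(4))
# trailing and fence in scene, crop for look
s=np.load('pics/s4.png.npy',allow_pickle=True).item()
T=np.linalg.inv(s['world_from_camera'])
im=cv2.resize(cv2.imread('pics/s4.png')[250:345,225:325],None,fx=7,fy=6,interpolation=cv2.INTER_CUBIC)
def pr(x,y,z):
    w=np.r_[j['R']@[x,y]+j['o'],z,1]; q=T@w; return ((s['cx']+s['fx']*q[0]/-q[2]-225+.5)*7,(s['cy']-s['fy']*q[1]/-q[2]-250+.5)*6)
for z,col in((.043,(0,255,0)),(.051,(255,0,255))):
    pts=np.int32([pr(*a,z) for a in((.064,0),(.064,.12),(-.064,.12),(-.064,0))]); cv2.polylines(im,[pts],True,col,1)
cv2.imwrite('pics/v5.png',im)
```

```text
0.043 [[ 0.061  -0.0031]
 [-0.0646 -0.0026]]
0.051 [[ 0.0586 -0.0032]
 [-0.0662 -0.0027]]
```

View pics/v5.png

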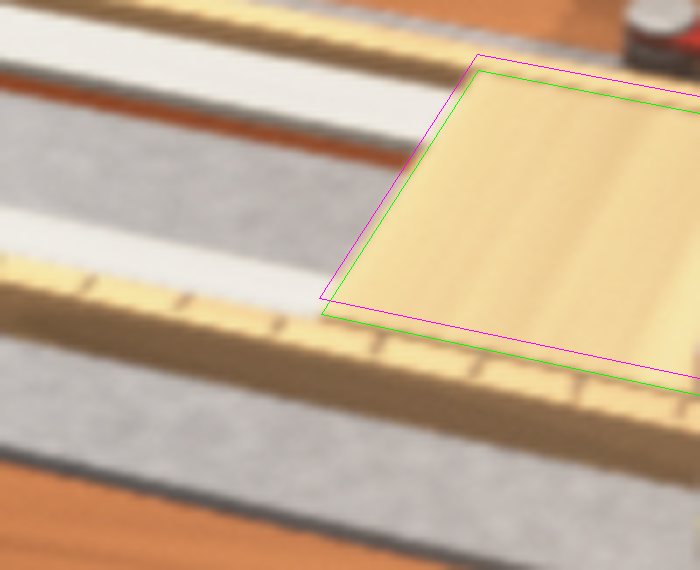

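The board's top edge fits the projection at z = 43 mm, so it's seated and flush. Its trailing edge is at jig y of about -3 mm, within play. Next is the latch.

>>> {"name": "move_arm", "arguments": {"moves": [{"gripper": 0, "x": 1.1, "y": 0.4, "z": 2, "roll": 0}, {"gripper": 0, "x": 0, "y": 0, "z": 3, "roll": 0}, {"gripper": 0, "x": 0, "y": 0, "z": 3, "roll": 0}, {"gripper": 0, "x": 0, "y": 0, "z": 1.1, "roll": 0}, {"gripper": 0, "x": 0, "y": 0, "z": 0, "roll": 0}]}}

```text
time_s: 9.38
eef_pos: [0.5193, 0.0843, 0.2343]
eef_rot: [-0.001, 0.746, 0.666, -0.001]
wrist_force: [-0.3, 0.3, -0.1]
opening: 0.0
```

```bash
python3 -c "
from h import *
go(-.1074,.1064,.062)"
```

```text
t 9.375 tip jig [-0.1266  0.1055] z 0.0613 F jig [-0.3  0.2] -0.1 | shift cm [ 0.09  1.92 -0.08] roll 0.01 zaxis [-0.002  0.    -1.   ]
```

>>> {"name": "move_arm", "arguments": {"moves": [{"gripper": 0, "x": 0.1, "y": 0.9, "z": 0, "roll": 0}, {"gripper": 0, "x": 0, "y": 0.6, "z": 0, "roll": 0}, {"gripper": 0, "x": 0, "y": 0.5, "z": 0, "roll": 0}, {"gripper": 0, "x": 0.05, "y": 0.5, "z": 0, "roll": 0}, {"gripper": 0, "x": 0, "y": 0.5, "z": 0, "roll": 0}]}}

```text
time_s: 10.0
eef_pos: [0.5495, 0.083, 0.2346]
eef_rot: [-0.0, 0.745, 0.667, -0.0]
wrist_force: [-2.3, -0.6, 0.2]
opening: -0.0
```

```bash
python3 -c "
from h import *
go(-.0797,.1042,.062)"
```

```text
t 10.0 tip jig [-0.0963  0.1075] z 0.0616 F jig [-2.2 -0.8] 0.2 | shift cm [-0.34  1.66 -0.04] roll 0.07 zaxis [-0.001 -0.    -1.   ]
```

>>> {"name": "move_arm", "arguments": {"moves": [{"gripper": 0, "x": -0.08, "y": 0.55, "z": 0, "roll": 0}, {"gripper": 0, "x": -0.11, "y": 0.55, "z": 0, "roll": 0}, {"gripper": 0, "x": -0.15, "y": 0.55, "z": 0, "roll": 0}, {"gripper": 0, "x": -0.22, "y": 0.52, "z": 0, "roll": 0}, {"gripper": 0, "x": -0.26, "y": 0.5, "z": 0, "roll": 0}]}}

```text
time_s: 10.62
eef_pos: [0.5754, 0.0719, 0.2347]
eef_rot: [0.0, 0.745, 0.667, 0.0]
wrist_force: [-0.9, 0.7, 0.0]
opening: -0.003
```

```bash
python3 -c "
from h import *
go(-.0645,.0963,.062)"
```

```text
t 10.625 tip jig [-0.0692  0.0995] z 0.0617 F jig [-1.   0.6] 0.0 | shift cm [-0.32  0.47 -0.03] roll 0.07 zaxis [ 0.  0. -1.]
```

>>> {"name": "move_arm", "arguments": {"moves": [{"gripper": 0, "x": -0.32, "y": 0.45, "z": 0, "roll": 0}, {"gripper": 0, "x": -0.37, "y": 0.43, "z": 0, "roll": 0}, {"gripper": 0, "x": -0.4, "y": 0.4, "z": 0, "roll": 0}, {"gripper": 0, "x": -0.43, "y": 0.38, "z": 0, "roll": 0}, {"gripper": 0, "x": -0.5, "y": 0.28, "z": 0, "roll": 0}]}}

```text
time_s: 11.25
eef_pos: [0.5924, 0.0494, 0.2348]
eef_rot: [0.0, 0.745, 0.667, 0.0]
wrist_force: [0.2, 1.9, -0.3]
opening: 0.002
```

```bash
python3 -c "
from h import *
go(-.043,.065,.062)"
```

```text
t 11.25 tip jig [-0.0497  0.0791] z 0.0618 F jig [-0.   1.9] -0.3 | shift cm [-1.41  0.67 -0.02] roll 0.06 zaxis [ 0.001  0.    -1.   ]
```

>>> {"name": "move_arm", "arguments": {"moves": [{"gripper": 0, "x": -0.4, "y": 0.2, "z": 0, "roll": 0}, {"gripper": 0, "x": -0.4, "y": 0.18, "z": 0, "roll": 0}, {"gripper": 0, "x": -0.3, "y": 0.1, "z": 0, "roll": 0}, {"gripper": 0, "x": -0.3, "y": 0.05, "z": 0, "roll": 0}]}}

```text
time_s: 11.75
eef_pos: [0.5954, 0.0383, 0.2348]
eef_rot: [-0.003, 0.745, 0.667, 0.002]
wrist_force: [-0.8, 25.1, 2.6]
opening: 0.0
```

```bash
python3 -c "
from h import *
go(-.043,.065,.062)"
```

```text
t 11.75 tip jig [-0.0458  0.0696] z 0.0618 F jig [-3.6 24.9] 2.6 | shift cm [-0.46  0.28 -0.02] roll 0.04 zaxis [-0.     0.007 -1.   ]
```

>>> {"name": "move_arm", "arguments": {"moves": [{"gripper": 0, "x": 1, "y": 0, "z": 0, "roll": 0}, {"gripper": 0, "x": 1, "y": 0, "z": 0, "roll": 0}, {"gripper": 0, "x": 0, "y": 0, "z": -5, "roll": 0}, {"gripper": 0, "x": 0, "y": 0, "z": -6, "roll": 0}, {"gripper": 0, "x": 5, "y": -3, "z": 0, "roll": 0}]}}

```text
time_s: 12.38
eef_pos: [0.577, 0.106, 0.3514]
eef_rot: [0.005, 0.747, 0.665, 0.005]
wrist_force: [0.0, 0.9, -0.4]
opening: -0.002
```

>>> {"name": "move_arm", "arguments": {"moves": [{"gripper": 0, "x": 5, "y": -3, "z": 0, "roll": 0}, {"gripper": 0, "x": 5, "y": -3, "z": 0, "roll": 0}, {"gripper": 0, "x": 5, "y": -3, "z": 0, "roll": 0}, {"gripper": 0, "x": 0, "y": 0, "z": 0, "roll": 0}, {"gripper": 0, "x": 0, "y": 0, "z": 0, "roll": 0}]}}

```text
time_s: 13.0
eef_pos: [0.501, 0.2671, 0.3448]
eef_rot: [0.0, 0.745, 0.667, 0.0]
wrist_force: [0.6, 0.6, 0.2]
opening: -0.002
```

```bash
python3 -c "
from h import *
go(-.043,.065,.062)
snap('top','t6.png');snap('scene','s6.png')
w=np.zeros((600,800,3),np.uint8)
w[:350,:540]=cv2.resize(cv2.imread('pics/t6.png')[148:292,212:432],(540,350),interpolation=cv2.INTER_CUBIC)
w[350:600,:400]=cv2.resize(cv2.imread('pics/s6.png')[220:370,160:400],(400,250))
w[350:600,400:]=cv2.resize(cv2.imread('pics/s6.png')[235:310,260:380],(400,250),interpolation=cv2.INTER_CUBIC)
cv2.imwrite('pics/v6.png',w)"
```

```text
t 13.0 tip jig [-0.1649  0.285 ] z 0.1718 F jig [0.6 0.6] 0.2 | shift cm [-22.02  12.13  11.  ] roll 0.12 zaxis [ 0.001 -0.001 -1.   ]
```

View pics/v6.png

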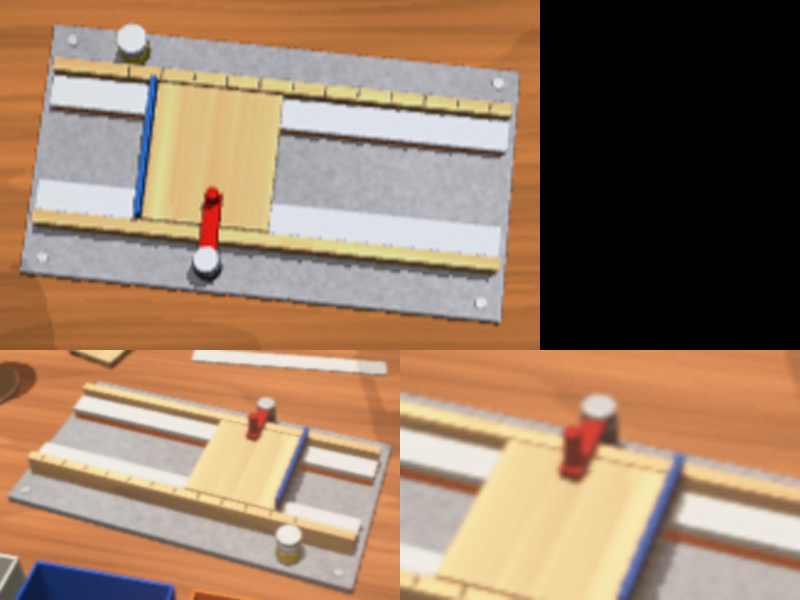

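The board is flush and the latch lies across it. I'll check the latch angle numerically.

Run:
```python
from h import *
j=np.load('jig.npz')
J=lambda c,p,z:(ray(c,np.array(p),[z]*len(p))[:,:2]-j['o'])@j['R']
f=lambda p:np.array(p)/[2.4545,2.4306]+[211.7,147.7]
for n in('t6','top1'):
    c=np.load(f'pics/{n}.png.npy',allow_pickle=True).item(); im=c['img'].astype(int)
    m=(im[...,0]>120)&(im[...,1]<50)&(im[...,2]<50); m[:150]=m[290:]=0; m[:,:212]=m[:,432:]=0
    y,x=np.nonzero(m); print(n,len(x))
    d=J(c,np.c_[x,y],.054); u,s,v=np.linalg.svd(d-d.mean(0)); print('mean',d.mean(0),'angle',np.arctan2(*(v[0]*np.sign(v[0].sum()))))
c=np.load('pics/t6.png.npy',allow_pickle=True).item()
print('post',J(c,f([(212,192)]),.082),'cap',J(c,f([(206,260)]),.06),'board trailing',J(c,f([(283,95),(269,231)]),.043),'lead',J(c,f([(157,80)]),.043))
# predicted pixel of post top for angles
T=np.linalg.inv(c['world_from_camera'])
for a in(1.3,1.4,1.5,1.57):
    x=np.array([-.098,.05])+.055*np.array([np.sin(a),np.cos(a)]); q=T@np.r_[j['R']@x+j['o'],.082,1]
    print(a,(np.array([c['cx']+c['fx']*q[0]/-q[2],c['cy']-c['fy']*q[1]/-q[2]])-[211.7,147.7])*[2.4545,2.4306])
```

```text
t6 133
mean [-0.06212948  0.0498545 ] angle 1.5860470047245814
top1 144
mean [-0.09356655  0.08632107] angle 0.22626474813120062
post [[-0.04199958  0.05003828]] cap [[-0.09878576  0.04974499]] board trailing [[ 0.06405753 -0.00162342]
 [-0.063682   -0.0021357 ]] lead [[0.06619681 0.11379066]]
1.3 [194.76125289 193.61452361]
1.4 [201.07783895 192.90689021]
1.5 [207.43039351 192.81175774]
1.57 [211.86543266 193.11029812]
```

The post is at angle 1.57, on its stop. The board's trailing edge is at y of about -2 mm and square, and the robot is clear. Handing in.

```bash
python3 -c "
from bench import ctrl
print(ctrl.hand_in())"
```

```text
the job is handed in; nothing more can be done
None
```

The stop board is in its notches, flush between the guides, and the red latch lies fully across it. I handed the job in at about 13 s, with the gripper clear of everything.

- **Board:** I pushed the trailing face with the closed fingertip, needing about 2–3 N, until the force fell to zero at the drop. I then drew the finger back. In the camera images the plate top matches a height of 43 mm, level with the guides. The board sits square, about 2 mm short of the seat, within the 3 mm play.
- **Latch:** I pushed the post round its arc until the force rose to about 25 N at the stop. In the last top view the post fits an angle of 1.57 rad, and fitting the whole arm gave 1.59.
- **Disagreement:** Going by the fingertip's own position, the latch looked about 0.05 rad short of its stop. The images showed it fully across, so I went by them.
- **Bystanders:** The tin was still in place in the last top view. I planned the path to stay clear of the others but did not measure them again afterwards.

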